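# Full-blast blow-off of a clamped trumpet valve casing

## Robot

A 6-joint arm with a two-finger parallel gripper is mounted at the origin on the work surface. World frame = base frame: x ahead of the robot, y to its left, z up, the work surface at z = 0. Lengths are in m, angles in rad, forces in N, time in s.
With the tool pointing down it reaches from about 0.275 to 0.825 m from the base axis. Payload 4.9 kg.
Tool frame: the origin (TCP) lies midway between the tips of the shut fingers; the grasp point (between the pads) lies 19 mm behind it (grip_point_offset is the distance from the TCP to the grasp point, in m); z points along the fingers, y is the line along which they close (so a half turn about z gives the same grasp; the last joint's range is limited). The gripper opens to 85 mm and grips with 20 to 120 N. Pads are 22 mm wide; open, the fingers measure 114 mm over their backs; the gripper's body (76 mm by 85 mm) begins 54 mm behind the grasp point. The pads swing forward as they close: fully open they stand 13 mm farther back than shut.
Start: joints at [-1.345, 0.326, -0.193, 1.052, 0, 1.437], TCP at [0.194, -0.515, 0.207] pointing down, gripper open.
Joint ranges: [-2.65, 2.65], [-0.97, 1.79], [-1.3, 1.35], [-1.93, 2.1], [-1.47, 1.37], [-3.14, 3.14]. Speed limits (rad/s): [2.57, 2.57, 3.14, 3.14, 3.14, 3.14].

## Interface

Orientations are given as a rotation vector (axis times angle).
In Python, from cell import * gives the robot as it stands. Calls block until the motion is done:
- movep(position, orientation): joint-space move of the TCP to a pose.
- move_l(position, velocity=0.15, rot=None, until_force=None): straight line of the TCP; rot=None keeps the orientation; velocity is the mean speed in m/s. With until_force (N) it stops when the force on the tool has changed by that much, and returns True; else False.
- set_joints(angles): joint-space move.
- let_go() and grab(newtons=None): open the fingers fully, or close them until they stop; newtons is the grip in N (None keeps the last).
- sleep(seconds).
- ik(position, orientation): joint angles nearest the present ones, or None.
- get_state(): the state.
- grab_frame(name): name is "side" or "top" or "wrist"; returns a dict with "img" (400x640x3 uint8, red, green, blue), "fx", "fy", "cx", "cy" (pixels), "k1" (the pictures are not rectified: a ray, as slopes to the right and down, at radius r is drawn at 1 + k1 r^2 times it, then the intrinsics apply), "cam_to_world" (4x4, takes a point from camera to world coordinates); the wrist camera has in their place "T_tool_cam" (4x4, takes a point from camera to tool coordinates, whose origin is the TCP and whose axes are the flange's). Camera axes: x right, y down, z forward; pixel columns grow to the right and rows downward; lengths in m; the calibration is good to about 2 mm. A picture is of the moment at which its call begins: read the wrist's pose just before it. There is no depth.
A pose or a line that the arm cannot do raises MotionError and nothing moves.
- sign_off(): hands the job in; it is judged then, once.
Trained networks look in the newest picture that a camera, given by its name, has taken for a name from the list of things; names that differ only in an ending like _2 or _b are one class to them, and where a whole thing is asked for, a point or a joint stands for the part that bears it (a point fixed in the world has none). Each returns a list of dicts, best first, with "score" (0 to 1); they miss things now and then, are a little off and sometimes report something else, mostly with a low value. They report only what shows in the picture. A call takes as long as a camera call.
- spot_in(camera, name): "centre" ([column, row] in pixels, amid what is visible of it).
- silhouettes(camera, name): "mask" (400x640 bool, what is visible of it) and "centre" ([column, row] in pixels, amid what is visible of it).
- tip_of(camera, name): "centre" ([column, row] in pixels: a listed point, or the origin of a listed thing).
The state is a dict: "clock": time; "q": joint angles; "joint_velocities": joint speeds; "tau": joint torques, N m; "position": TCP position; "eef_rot": TCP orientation; "contact_force": force on the tool from outside, world axes, zero at the start; "wrist_torque": the same for the moment, N m; "finger_gap": opening from 0.0 (shut) to 1.0 (fully open); "grasp_force": force on a finger pad.
Only numpy, scipy, OpenCV 4.12 (cv2) and the standard library are available. Lean on these libraries where they do the work, as an engineer would, in place of code of your own. Each camera call takes 0.05 s, during which the arm holds its last target. There are 200 camera calls.

## Task

Blow the lapping grit out of the brass valve casing clamped in the aluminium fixture: squeeze the yellow trigger of the two-speed air gun aimed at it, through the gentle first stage and past its pressure point fully into the second stage, and hold that full blast for about two seconds. Then let go so that the trigger springs all the way back out, and leave the similar oil gun with the blue trigger unpressed.

Things in the scene. Friction and masses are not known exactly. Their poses are not given: they have to be found in the camera images.
- air_gun (a point): Squeeze point: on the axis of the fixed, level air gun's black barrel (24 mm across), 85 mm above the bench. x: to the nozzle and the 118 mm tall casing 182 mm ahead; y: level, to the side where the yellow trigger stands off; z: up. Barrel and trigger together span 49 mm here at rest, 34 mm fully squeezed (middle 5 mm to +y). 18 mm wide posts under the barrel 58 mm behind, 62 mm ahead.
- air_trigger (a joint): Yellow trigger, first stage: rad, 0 at rest, 0.10 at the pressure point, then stays there. A bar 105 long, 20 high, 8 thick (mm), level with the barrel, on an upright hinge 75 mm ahead (+x) of the squeeze point. Its outer face beside that point is 37 mm from the barrel axis at rest (42 mm at the free end), 29 mm at the pressure point. Takes 2 N to start, 4 N at the end of the stage.
- air_full (a joint): Yellow trigger, second stage: further angle, rad, 0 until the pressure point is passed, 0.10 fully squeezed (outer face then 22 mm from the barrel axis, parallel to it). At the squeeze point the trigger stands still from 4 N up to 9 N, then gives way, 14 N fully in; a firm 20 to 25 N squeeze between two fingers does it. It springs back out when let go.
- oil_trigger (a joint): Blue trigger of the oil gun: rad, 0 at rest, 0.20 fully pressed; leave it unpressed. That gun and its stand look the same as the air gun but for the blue trigger and the silver valve piston on a dark block it points at. The two guns may swap places: one left and one right of the bench's middle, both pointing roughly away from the robot (within 20 degrees).

How it is judged:
By the outcome, as a careful person would: the job done as asked, in the order asked, and still so for the second after the job is handed in, with the robot touching nothing.
It also fails if it takes over 32 s, if anything falls off the work surface, if the arm or the gripper's body presses on something with over 40 N, if the wrist force passes 120 N, or if a joint passes its speed limit or range.

## Working session

There is one attempt and no reset: what is moved stays moved. The work goes in short steps, each a Python script; the robot and the scene stay as the last script left them, time stands still between calls to the robot, and variables do not carry over. Pictures are saved under pics/ and viewed, at most 10 in all, crops included, and the job is handed in when it is done.

```bash
mkdir -p pics; ls; cat > h.py <<'E'
from cell import *
import numpy as np, cv2
from scipy.spatial.transform import Rotation as R
def ray(f,px,T):
    K=np.array([[f['fx'],0,f['cx']],[0,f['fy'],f['cy']],[0,0,1.]])
    p=cv2.undistortPoints(np.array([[px]],float),K,np.array([f['k1'],0,0,0,0.]))[0,0]
    return T[:3,3],T[:3,:3]@np.array([p[0],p[1],1])
def at_z(f,px,z,T=None):
    o,d=ray(f,px,f['cam_to_world'] if T is None else T)
    return o+d*(z-o[2])/d[2]
def wT(f,s):
    T=np.eye(4);T[:3,:3]=R.from_rotvec(s['eef_rot']).as_matrix();T[:3,3]=s['position'];return T@f['T_tool_cam']
def save(f,n): cv2.imwrite('pics/'+n+'.png',f['img'][:,:,::-1])
E
python3 - <<'E'
from h import *
s=get_state();print(s['clock'],s['eef_rot'],s['position'])
ims=[]
for c in('top','side'):
    f=grab_frame(c);ims.append(f['img'])
    print(c,f['cam_to_world'].round(3).tolist())
    for n in('air_gun','air_trigger','oil_trigger'):
        for fn in(tip_of,silhouettes):
            try:
                for d in fn(c,n)[:2]:
                    p=at_z(f,d['centre'],.085)
                    print(c,n,fn.__name__,round(d['score'],2),np.round(d['centre'],1),p.round(4))
                    if fn is silhouettes:
                        ys,xs=np.nonzero(d['mask']);r=cv2.minAreaRect(np.c_[xs,ys].astype(np.float32));print([at_z(f,q,.095).round(4).tolist() for q in cv2.boxPoints(r)])
            except Exception as e: print(n,fn.__name__,e)
    save(f,c)
print(get_state()['clock'])
E
```

```text
pics
0.0 [-3.08921070e+00 -5.61802891e-01  1.18822866e-04] [ 0.19351374 -0.51416933  0.2063052 ]
top [[-0.012, -0.995, 0.097, 0.493], [-1.0, 0.011, -0.005, 0.022], [0.004, -0.097, -0.995, 0.883], [0.0, 0.0, 0.0, 1.0]]
top air_gun call 0.82 [193.7 221. ] [0.5298 0.228  0.085 ]
top air_gun call 0.71 [197.7 195.4] [0.5744 0.2214 0.085 ]
[[0.7363, 0.3142, 0.095], [0.7526, 0.2093, 0.095], [0.4431, 0.1506, 0.095], [0.4255, 0.2505, 0.095]]
air_trigger call it knows: air_gun
top air_trigger call 0.97 [172.9 210.9] [0.5477 0.2652 0.085 ]
[[0.5938, 0.2645, 0.095], [0.5936, 0.2504, 0.095], [0.4953, 0.249, 0.095], [0.4953, 0.263, 0.095]]
oil_trigger call it knows: air_gun
top oil_trigger call 0.71 [440.4 237.3] [ 0.4965 -0.1999  0.085 ]
[[0.4567, -0.1623, 0.095], [0.5552, -0.2162, 0.095], [0.5477, -0.2308, 0.095], [0.4493, -0.1766, 0.095]]
side [[-0.823, -0.426, 0.375, 0.308], [-0.568, 0.616, -0.546, 0.34], [0.002, -0.663, -0.749, 0.603], [0.0, 0.0, 0.0, 1.0]]
side air_gun call 0.75 [236.3 325.6] [0.5258 0.231  0.085 ]
side air_gun call 0.81 [213.9 329.2] [0.5483 0.2532 0.085 ]
[[0.7067, 0.3256, 0.095], [0.7541, 0.2328, 0.095], [0.4131, 0.1923, 0.095], [0.4039, 0.2736, 0.095]]
air_trigger call it knows: air_gun
side air_trigger call 0.85 [211.6 332.9] [0.5471 0.259  0.085 ]
[[0.6026, 0.2681, 0.095], [0.6039, 0.2546, 0.095], [0.488, 0.2578, 0.095], [0.4883, 0.2701, 0.095]]
oil_trigger call it knows: air_gun
side oil_trigger call 0.81 [392.5 162.6] [ 0.4984 -0.1992  0.085 ]
[[0.5541, -0.2032, 0.095], [0.5516, -0.2339, 0.095], [0.4462, -0.174, 0.095], [0.4505, -0.1471, 0.095]]
0.5
```

View pics/top.png

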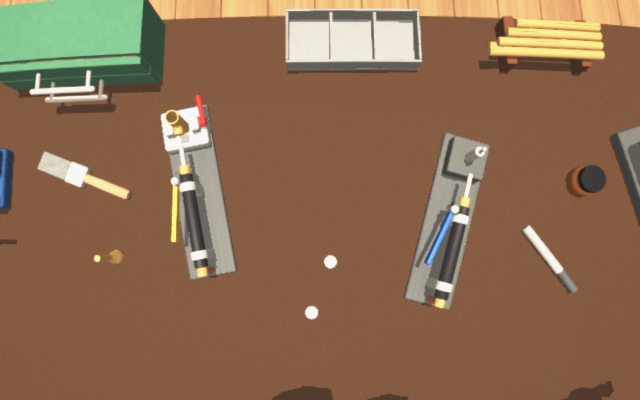

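View pics/side.png

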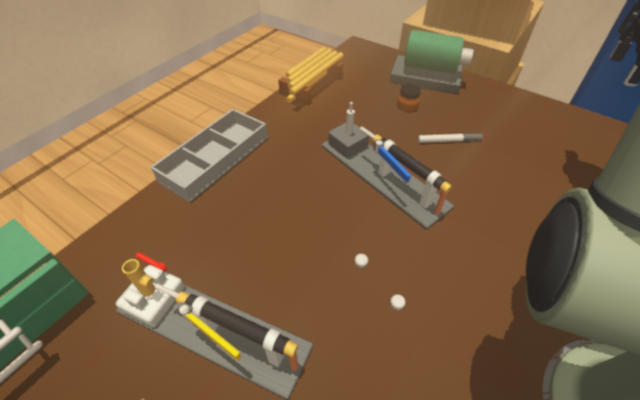

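The top view shows the air gun on the left. Its barrel runs from (202,272) to (184,168), with the yellow trigger at (175,210) and the casing at (172,120). The oil gun with the blue trigger is on the right at (440,237). The side view agrees. Next I'll take a closer look with the wrist camera.

```bash
cat >> h.py <<'E'
def pose(yaw,flip=False):
    x=np.array([np.cos(yaw),np.sin(yaw),0]); y=np.array([-x[1],x[0],0])
    if flip: x=-x;y=y
    else: y=-y
    return R.from_matrix(np.c_[x,y,[0,0,-1]]).as_rotvec()
E
python3 - <<'E'
from h import *
f=grab_frame('top')
a,b=at_z(f,(202,272),.085),at_z(f,(184,168),.085)
yaw=np.arctan2(*(b-a)[1::-1]);print(a,b,yaw,np.degrees(yaw))
best=min((pose(yaw,k) for k in(0,1)),key=lambda o:np.abs(q-0).max() if (q:=ik([.53,.225,.25],o)) is not None else 9)
print(best,ik([.53,.225,.25],best))
movep([.50,.218,.25],best)
s=get_state();f=grab_frame('wrist');T=wT(f,s);save(f,'w1');print(s['clock'],T.round(3).tolist())
for n in('air_gun',):
  for d in tip_of('wrist',n): print(d['score'],d['centre'],at_z(f,d['centre'],.085,T))
for d in silhouettes('wrist','air_trigger'):
    ys,xs=np.nonzero(d['mask']);print(d['score'],d['centre'],[(q.round(0).tolist(),at_z(f,q,.095,T).round(4).tolist()) for q in cv2.boxPoints(cv2.minAreaRect(np.c_[xs,ys].astype(np.float32)))])
E
```

```text
[0.4418206  0.21294856 0.085     ] [0.62311597 0.24664456 0.085     ] 0.18376550054416668 10.528987601289783
[ 0.28825218 -3.12834063 -0.        ] [ 0.27329422  0.35131312 -0.04573616  1.17374705  0.          0.08952872]
3.35 [[-0.182, 0.947, 0.266, 0.432], [0.983, 0.175, 0.049, 0.204], [-0.0, 0.27, -0.963, 0.418], [0.0, 0.0, 0.0, 1.0]]
0.91 [319.6, 209.5] [0.53359173 0.22193733 0.085     ]
0.7 [350.9, 220.0] [([334.0, 269.0], [0.6016, 0.253, 0.095]), ([354.0, 180.0], [0.4893, 0.2529, 0.095]), ([364.0, 182.0], [0.4897, 0.2646, 0.095]), ([345.0, 271.0], [0.6023, 0.2657, 0.095])]
```

View pics/w1.png

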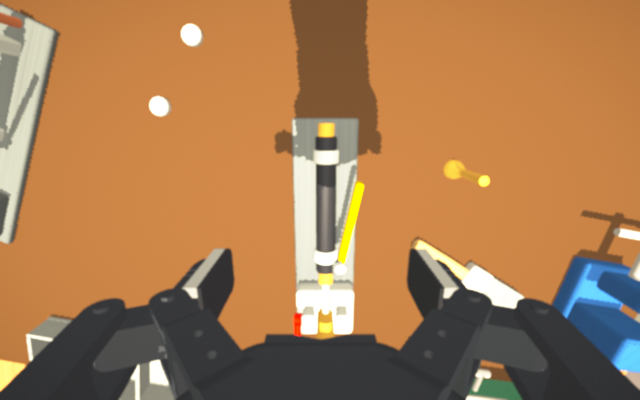

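The wrist view shows the barrel almost vertical at column 326. The white bands over the posts are at rows 157 and 257, the trigger runs from (360,185) to (342,262), and the hinge knob is at (340,270). I'll refine the axis from these.

```bash
python3 - <<'E'
from h import *
s=get_state();f=grab_frame('wrist');T=wT(f,s);g=f['img'].max(2).astype(int)
P=[]
for r in range(188,246,6):
    c=np.nonzero(g[r,305:345]<115)[0]+305
    l,rr=c.min(),c.max()+1
    p,q=at_z(f,(l-.5,r),.085,T),at_z(f,(rr-.5,r),.085,T); P.append((p+q)/2); print(r,l,rr,round(np.linalg.norm(p-q)*1e3,1),P[-1].round(4))
P=np.array(P)[:,:2];m=P.mean(0);d=np.linalg.svd(P-m)[2][0];d*=np.sign(d[0]);n=np.array([-d[1],d[0]])
print('yaw',np.degrees(np.arctan2(d[1],d[0])))
a,b=at_z(f,(327,157),.085,T)[:2],at_z(f,(325.5,257),.085,T)[:2];print('bands',a,b,np.linalg.norm(b-a),np.degrees(np.arctan2(*(b-a)[::-1])),'sq',a+(b-a)*58/120)
for px in[(340.5,269.5),(360,184)]:
    h=at_z(f,px,.095,T)[:2]-m;print('along,lat',h@d,h@n, 'sq along', h@d-.075)
p=np.array([.5336,.2219])-m;print('tip_of',p@d,p@n,'m',m)
E
```

```text
188 317 335 20.9 [0.5066 0.2241 0.085 ]
194 317 335 21.0 [0.5137 0.2254 0.085 ]
200 317 335 21.1 [0.5208 0.2268 0.085 ]
206 317 335 21.3 [0.528  0.2282 0.085 ]
212 317 335 21.4 [0.5353 0.2296 0.085 ]
218 317 335 21.5 [0.5427 0.231  0.085 ]
224 317 335 21.6 [0.5502 0.2324 0.085 ]
230 317 336 23.0 [0.5576 0.2344 0.085 ]
236 317 335 21.9 [0.5654 0.2353 0.085 ]
242 317 335 22.0 [0.5732 0.2368 0.085 ]
yaw 10.928294437823649
bands [0.47105155 0.2190532 ] [0.59296337 0.2405595 ] 0.12379424370679633 10.004535550107759 sq [0.5299756  0.22944791]
along,lat 0.06654489969146507 0.017934545018039712 sq along -0.008455100308534927
along,lat -0.03997409199608737 0.0385935669011876 sq along -0.11497409199608737
tip_of -0.0072578158918354336 -0.007257329059412753 m [0.53935035 0.23040166]
```

```bash
python3 - <<'E'
from h import *
yaw=np.radians(10.6);n=np.array([-np.sin(yaw),np.cos(yaw)])
xy=np.array([.5305,.2287])+.006*n
o=pose(yaw,True)
movep([*xy,.17],o)
s=get_state();f=grab_frame('wrist');T=wT(f,s)
print(s['position'],s['clock'],move_l([*xy,.064],.08,until_force=6))
s=get_state();print(s['position'],s['contact_force'],s['clock'])
save(grab_frame('wrist'),'w2')
E
```

```text
[0.52860449 0.23423171 0.16972396] 3.9917 False
[0.52985471 0.23473932 0.06456387] [0.72211332 0.03159805 0.76469324] 5.5167
```

View pics/w2.png

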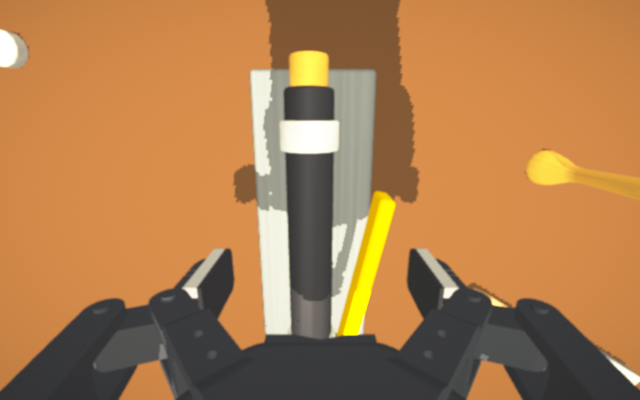

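The fingers straddle the barrel and trigger. The pads are centred on column 320 and the barrel axis is at about 310, an offset of roughly 5 mm, as intended. Now I'll squeeze.

```bash
python3 - <<'E'
from h import *
def p(t):
    s=get_state();print(t,round(s['clock'],3),round(s['finger_gap'],3),s['grasp_force'],np.round(s['contact_force'],1),np.round(s['position'],4),flush=True);return s
p('a');grab(24);p('b')
f=grab_frame('wrist');save(f,'w3');sleep(.3);p('c')
E
```

```text
a 5.567 1.001 0.0 [-0.1  0.3 -0.3] [0.5299 0.2347 0.0646]
b 6.117 0.344 28.261418044567108 [-5.7 -1.5 11.7] [0.5283 0.2341 0.0651]
c 6.467 0.344 28.25521945953369 [-5.7 -1.1 10.9] [0.5282 0.2341 0.0651]
```

View pics/w3.png

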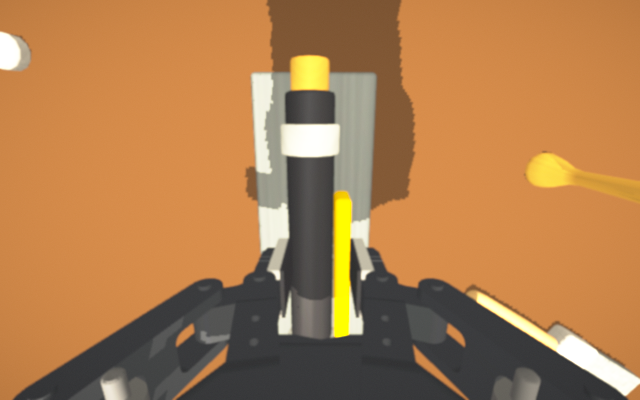

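The trigger now lies parallel to the barrel (column 342, against the barrel at 312), so it is fully in. I'll hold to two seconds, then release and retreat.

```bash
python3 - <<'E'
from h import *
sleep(1.6);s=get_state();print(s['clock'],s['finger_gap'])
let_go();s=get_state();print(s['clock'],s['finger_gap'],s['contact_force'],s['position'])
x,y,_=s['position'];move_l([x,y,.25],.1)
save(grab_frame('wrist'),'w4');s=get_state();print(s['clock'],s['contact_force'])
E
```

```text
8.0667 0.3469682104777367
8.65 1.0031149472361338 [-0.5334831   0.24361516 -0.27655331] [0.52947894 0.23429421 0.06400885]
10.7083 [-0.38393782  0.17121806  0.48951024]
```

View pics/w4.png

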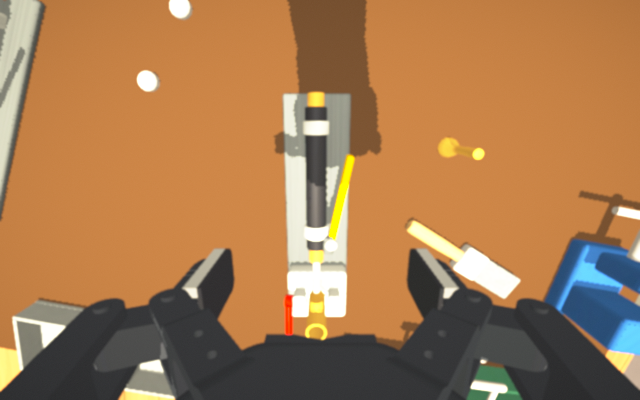

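The trigger has sprung back out to its rest angle, from (350,157) to (333,240), and the arm is clear. I'll hand in now.

```bash
python3 -c "
from cell import *
print(sign_off())"
```

```text
the job is handed in; nothing more can be done
None
```

The yellow trigger was squeezed through both stages, held fully in for about two seconds and let go; the last picture shows it back out at rest. The blue trigger was never touched, and the job was handed in at about 11 s.

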